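# Slide the bench light round the bent rail to its stop

### The job

On the repair bench, the small work light hangs by a black ring from the bent guide rod. Slide it along the rod, round both corners, until its ring is up against the disc stop at the other end, over the circuit board, and leave it hanging there, still. Leave alone the magnifying lens that hangs from the straight rod by the same kind of ring.

Things in the scene. Friction and masses are not known exactly. Their poses are not given: they have to be found in the camera images.
- lamp: Work light on the bent rod: black ring (outside 44 mm, hole 32, 20 long), grip tab on top (20 mm along x, 12 along y, top 66 above origin), 30 mm lamp head below (to 58 below origin). 0.14 kg. Origin: centre of the hole; x along the hole, z up. Hangs at rest on the rod's straight end without disc, origin 12 mm below rod axis; lifting it 12 mm centres the rod in the hole.
- rail: Fixed steel rod, 8 mm thick, level, axis 140 mm above the bench, on two posts (caps 18 mm square). Origin on the bench, z up. In its frame (x, y in mm) the axis runs from a post at (-103, -65) straight to corner 1 at (-3, -65), bends 45 degrees to corner 2 at (54, -8), bends 45 again and runs along +y to the disc stop's face at (54, 87) and the last post at (54, 117).
- rail_stop (a point): Centre, on the rod axis, of the disc stop's face that meets the ring (aluminium disc, 40 mm across, 6 thick), 140 mm above the bench. Axes as the rail's: the ring arrives along +y. With the ring against the disc its centre is 10 mm short of this point along the rod and, hanging, 12 mm lower.
- lens: To be left alone: same black ring and grip tab, but a flat round magnifying lens, 48 mm across, below it; hangs at rest on a straight 200 mm rod between two posts, axis 140 mm above the bench. Origin: centre of the ring's hole, z up.
Not all that is in view belongs to the job. What is shaped like the lamp but blue, orange or pink is not meant.

How it is judged:
At the end, for the whole second after the job is handed in: The light's ring is at the disc stop, its centre within 25 mm (level) of the stop's face, so that the gap is at most 15 mm, on the rod side of it; the light hangs upright within about 17 degrees, let go and still (under 0.03 m/s) (horizontal distance between lamp and rail_stop below 0.025 m and y of lamp in the frame of rail_stop below 0 m and angle between lamp's own z axis and vertical below 0.3 rad and linear speed of lamp below 0.03 m/s and angular speed of lamp below 0.6 rad/s); the robot touches nothing.
It fails at once if the magnifying lens is shifted by more than 20 mm (distance of lens from where it was at the start of the episode above 0.02 m).
It also fails if it takes over 35 s, if anything falls off the work surface, if the arm or the gripper's body presses on something with over 40 N, if the wrist force passes 120 N, or if a joint passes its speed limit or range.

### The arm

A 7-joint arm with a two-finger parallel gripper is mounted at the origin on the work surface. World frame = base frame: x ahead of the robot, y to its left, z up, the work surface at z = 0. Lengths are in m, angles in rad, forces in N, time in s.
With the tool pointing down it reaches from about 0.35 to 0.9 m from the base axis. Payload 8.1 kg.
Tool frame: the origin (TCP) lies midway between the tips of the shut fingers; the grasp point (between the pads) lies 19 mm behind it (robot.grip_point_offset is the distance from the TCP to the grasp point, in m); z points along the fingers, y is the line along which they close (so a half turn about z gives the same grasp; the last joint's range is limited). The gripper opens to 92 mm and grips with 3 to 60 N. Pads are 19 mm wide; open, the fingers measure 130 mm over their backs; the gripper's body (75 mm by 190 mm) begins 47 mm behind the grasp point.
Start: joints at [-1.299, 0.434, 0.025, 1.573, -0.012, 1.134, -0.075], TCP at [0.229, 0.582, 0.227] pointing down, gripper open.
Joint ranges: [-2.62, 2.62], [-0.44, 2.09], [-1.27, 1.32], [0.08, 2.57], [-1.32, 4.46], [0.12, 2], [-2.74, 2.74]. Speed limits (rad/s): [2.22, 2.22, 3.01, 3.01, 3.14, 3.14, 3.14].

### API

Orientations are given as a unit quaternion [w, x, y, z].
In Python, from cell import robot gives the robot as it stands.
- The arm moves only by the shell command python3 -m inch 'ROWS' [FORCE]. ROWS is JSON, a list of rows, each a list of 5 numbers: the opening, from 0 (shut) to 1 (fully open), then the shift along the world's x, y, z in cm, then the turn about the world's z in rad. In form: [[fingers, tx, ty, tz, yaw], ...]. A call has 1 to 12 rows; each row is the pose to reach, as a shift and turn from the pose commanded when the call began; what a row does not reach only later rows make up. A row lasts 1/8 s, in which the tool goes at most 62.5 mm and 10.7 degrees, less where a joint would pass 70% of its speed; a pose out of reach is approached as far as the arm can. A call with a gripper value outside its range is refused whole. The fingers move at their own pace and stop on an object; FORCE is the grip in N (left out, the last holds). Time passes only in rows, so rows that repeat a pose let the fingers close. It gives the time, the measured TCP pose, the force, the opening and the grip force at its end, in the units of the state.
- robot.read_state(): the state, without advancing time (a new reading comes with each control period).
- robot.grab_frame(name): name is "scene" or "side" or "wrist"; returns a dict with "frame" (420x560x3 uint8, red, green, blue), "camera_matrix" (3x3 intrinsics, pixels), "pose" (4x4, takes a point from camera to world coordinates). Camera axes: x right, y up, looking along -z (the intrinsics and any distortion apply to the point x, -y, -z); pixel columns grow to the right and rows downward; lengths in m; the calibration is good to about 2 mm. A picture is of the moment at which its call begins. There is no depth.
- robot.sign_off(): hands the job in; it is judged then, once.
Trained networks look in a picture, given as the dict that the camera call returned (one of the last four; its "shot" number tells which), for a name from the list of things; names that differ only in an ending like _2 or _b are one class to them, and where a whole thing is asked for, a point or a joint stands for the part that bears it (a point fixed in the world has none). Each returns a list of dicts, best first, with "confidence" (0 to 1); they miss things now and then, are a little off and sometimes report something else, mostly with a low value. They report only what shows in the picture. A call takes as long as a camera call. They do not tell look-alikes from the thing itself.
- robot.silhouettes(picture, target): "region" (420x560 bool, what is visible of it) and "location" ([column, row] in pixels, amid what is visible of it).
- robot.spot_point(picture, target): "location" ([column, row] in pixels: a listed point, or the origin of a listed thing).
The state is a dict: "time": time; "joints": joint angles; "dq": joint speeds; "joint_torque": joint torques, N m; "ee_pos": TCP position; "tcp_rot": TCP orientation; "force": force on the tool from outside, world axes, zero at the start; "moment": the same for the moment, N m; "width": finger opening in m; "grasp_force": force on a finger pad.
Only numpy, scipy, OpenCV 4.12 (cv2) and the standard library are available. Lean on these libraries where they do the work, as an engineer would, in place of code of your own. Each camera call takes 0.05 s, during which the arm holds its last target. There are 200 camera calls.

## Working session

There is one attempt and no reset: what is moved stays moved. The work goes in short steps, Python scripts to look and compute and a shell command to move; the robot and the scene stay as the last step left them, time stands still between calls to the robot, and variables do not carry over. Pictures are saved under pics/ and viewed, at most 10 in all, crops included, and the job is handed in when it is done.

```bash
mkdir -p pics; cat > h.py <<'E'
import numpy as np, cv2
from cell import robot
def P(f):
    T=np.array(f["pose"]);K=np.array(f["camera_matrix"]);return T,K
def ray(f,px):
    T,K=P(f);d=np.linalg.inv(K)@[px[0],px[1],1];d=T[:3,:3]@[d[0],-d[1],-d[2]];return T[:3,3],d/np.linalg.norm(d)
def atz(f,px,z):
    o,d=ray(f,px);return o+d*(z-o[2])/d[2]
def tri(rs):
    A=sum(np.eye(3)-np.outer(d,d) for o,d in rs);b=sum((np.eye(3)-np.outer(d,d))@o for o,d in rs);return np.linalg.solve(A,b)
def proj(f,p):
    T,K=P(f);q=np.linalg.inv(T)@np.r_[p,1];u=K@[q[0],-q[1],-q[2]];return u[:2]/u[2]
E
cat > a.py <<'E'
from h import *
np.set_printoptions(precision=3,suppress=True)
F={}
for n in ["scene","side"]:
    f=robot.grab_frame(n);F[n]=f;cv2.imwrite(f"pics/{n}0.png",f["frame"][:,:,::-1])
    for t in ["lamp","rail","rail_stop","lens"]:
        for r in robot.spot_point(f,t)[:4]:
            z={"lamp":.128,"lens":.128,"rail":0,"rail_stop":.14}[t]
            print(n,t,np.array(r["location"]),round(r["confidence"],2),atz(f,r["location"],z))
s=robot.read_state();print(s["time"],s["ee_pos"],s["tcp_rot"],s["width"])
E
python3 a.py; ls
```

```text
scene lamp [152.9 296.3] 0.86 [ 0.45  -0.321  0.128]
scene lamp [202.5 273.4] 0.83 [ 0.501 -0.231  0.128]
scene lamp [215.9 311.5] 0.74 [ 0.571 -0.279  0.128]
scene lamp [240.8 377.4] 0.56 [ 0.679 -0.351  0.128]
scene rail [255.6 302.4] 0.9 [ 0.592 -0.187  0.   ]
scene rail_stop [251.5 300.8] 0.68 [ 0.618 -0.229  0.14 ]
scene rail_stop [277.1 230.7] 0.56 [ 0.576 -0.075  0.14 ]
scene lens [333.5 137.5] 0.96 [0.546 0.223 0.128]
side lamp [286.6 314.6] 0.94 [ 0.426 -0.265  0.128]
side lamp [366.5 280.6] 0.85 [ 0.564 -0.275  0.128]
side lamp [298.2 369.6] 0.66 [ 0.392 -0.342  0.128]
side lamp [433.2 313.8] 0.6 [ 0.604 -0.369  0.128]
side rail_stop [303.8 206.3] 0.57 [ 0.577 -0.089  0.14 ]
side lens [216.6 143.8] 0.87 [0.548 0.21  0.128]
0.5 [0.229 0.582 0.227] [-0.     0.186  0.982 -0.   ] 0.09194995561888765
a.py
h.py
pics
```

View pics/scene0.png

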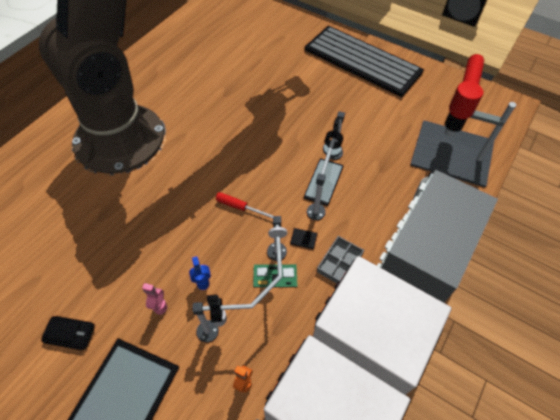

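View pics/side0.png

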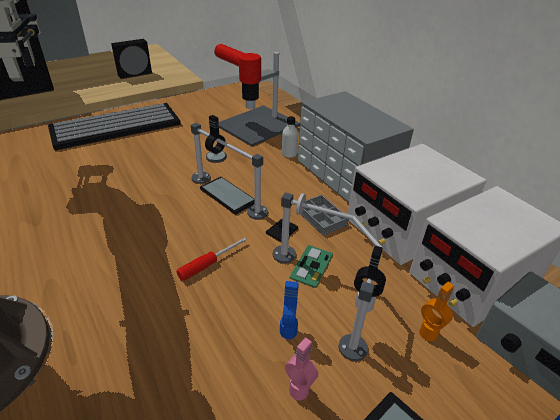

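The scene view shows the bent rod with its start post cap at about (199,309), corners at (253,306) and (280,276), and the disc at (278,232). The black lamp is near (216,308). The side view shows the same lamp at (370,280) and the disc at (301,204). The lens rod lies well clear. Next I fit the rail pose.

```bash
cat > b.py <<'E'
from h import *
from scipy.optimize import least_squares
np.set_printoptions(precision=3,suppress=True)
f=robot.grab_frame("scene");g=robot.grab_frame("side")
M=dict(c1=(-.003,-.065),c2=(.054,-.008),st=(.054,.087),p1=(-.103,-.065),p2=(.054,.117))
def w(q,m,z=.14):
    c,s=np.cos(q[2]),np.sin(q[2]);return np.array([q[0]+c*m[0]-s*m[1],q[1]+s*m[0]+c*m[1],z])
obs=[(f,"c1",(253,306)),(f,"c2",(280,276)),(f,"st",(278,234)),(f,"p1",(199,309)),(f,"p2",(277,220)),(g,"st",(303,205)),(g,"p2",(287,199)),(g,"p1",(366,288)),(g,"c1",(379,246))]
r=lambda q:np.concatenate([proj(c,w(q,M[n]))-o for c,n,o in obs])
S=min((least_squares(r,[.6,-.2,a],loss="soft_l1",f_scale=3) for a in (0,1.5,3,-1.5)),key=lambda s:s.cost)
q=S.x;print(q,S.cost);print(r(q).reshape(-1,2))
for n in M:print(n,w(q,M[n]))
L=tri([ray(f,(215.9,311.5)),ray(g,(366.5,280.6))]);print("lamp",L)
c,s=np.cos(q[2]),np.sin(q[2]);print("in rail",np.array([[c,s],[-s,c]])@(L[:2]-q[:2]))
for c,n in((f,"s"),(g,"d")):
    im=cv2.resize(c["frame"][:,:,::-1],None,fx=3,fy=3,interpolation=cv2.INTER_CUBIC)
    pts=[np.int32(3*proj(c,w(q,M[k]))) for k in("p1","c1","c2","st","p2")]
    cv2.polylines(im,[np.array(pts)],False,(0,255,255),1)
    x=pts[2];im=im[max(0,x[1]-240):x[1]+340,max(0,x[0]-400):x[0]+400];cv2.imwrite(f"pics/fit_{n}.png",im[:600,:800])
E
python3 b.py
```

```text
[ 0.589 -0.181  0.633] 5.338131764131225
[[-0.721 -0.397]
 [ 0.675 -0.006]
 [-0.119 -0.499]
 [-0.152 -0.507]
 [ 0.062  1.044]
 [-0.801 -2.186]
 [-0.235 -0.191]
 [ 0.648  1.412]
 [ 0.685 -0.437]]
c1 [ 0.625 -0.236  0.14 ]
c2 [ 0.637 -0.156  0.14 ]
st [ 0.581 -0.079  0.14 ]
p1 [ 0.544 -0.295  0.14 ]
p2 [ 0.563 -0.055  0.14 ]
lamp [ 0.568 -0.275  0.124]
in rail [-0.072 -0.063]
```

View pics/fit_s.png

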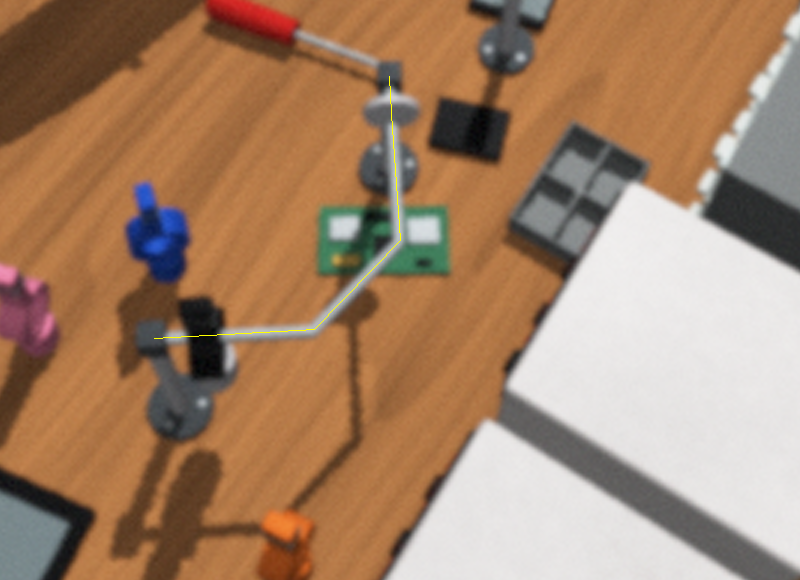

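View pics/fit_d.png

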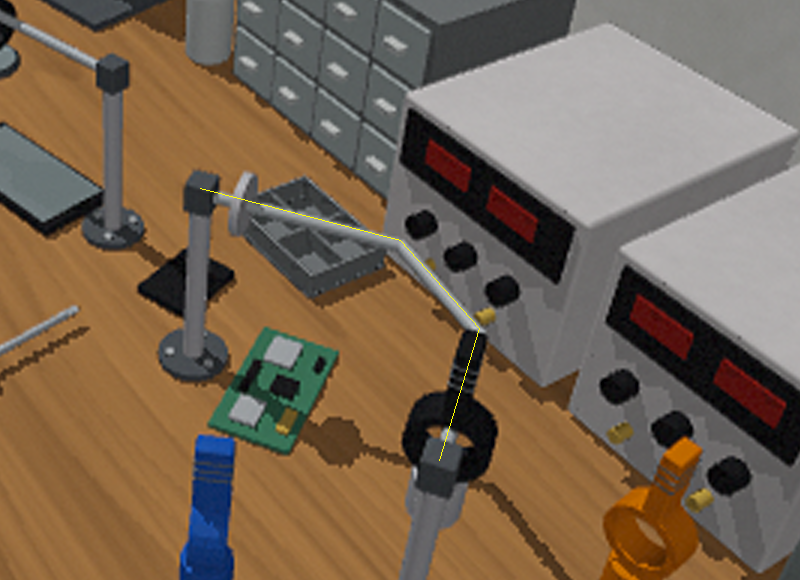

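The overlay matches the rod, and the lamp triangulates to z=0.124, close to the expected 0.128. It sits on the rod at rail x≈-72 mm. I'll start the approach high, using the half-turn grasp so joint 7 stays in range.

```bash
python3 -m inch '[[1,1,-3,3,-0.17],[1,3,-8,5,-0.34],[1,5,-13,5,-0.51],[1,7,-18,5,-0.68],[1,9,-23,5,-0.85],[1,11,-28,5,-1.02],[1,13,-33,5,-1.19],[1,15,-38,5,-1.36],[1,17,-43,5,-1.53],[1,19,-48,5,-1.70],[1,21,-53,5,-1.87],[1,23,-58,5,-2.03]]' 20
python3 - <<'E'
from h import *
f=robot.grab_frame("scene");g=robot.grab_frame("side")
def cs(cx,x,y): return None
# recompute crop offsets
q=[.637,-.156,.14]
def full(c,p):
    x=np.int32(3*proj(c,q));o=np.array([max(0,x[0]-400),max(0,x[1]-240)]);return (o+p)/3
for a,b in(((632,182),(411,96)),((507,383),(583,222))):
    print(tri([ray(f,full(f,a)),ray(g,full(g,b))]).round(3))
print(robot.read_state()["joints"])
E
```

```text
time: 2.1
ee_pos: [0.4593, 0.0, 0.2772]
tcp_rot: [-0.0, 0.934, 0.358, 0.001]
force: [0.9, 0.7, 0.2]
width: 0.0918
grasp_force: 0.0
[ 0.745 -0.038  0.14 ]
[ 0.743 -0.199  0.141]
[-0.72222203  0.11168288  0.69329581  1.9193184  -0.07663523  1.1351779
 -0.84636249]
```

```bash
python3 -m inch '[[1,2,-5,0,-0.05],[1,4,-10,0,-0.1],[1,6,-15,0,-0.1],[1,8,-20,0,-0.1],[1,10,-25,0,-0.1],[1,11,-27.7,0,-0.105],[1,11,-27.7,0,-0.105]]' 20
python3 - <<'E'
from h import *
f=robot.grab_frame("wrist");im=f["frame"][:,:,::-1].copy()
for t in ["lamp","rail_stop"]:
    for r in robot.spot_point(f,t)[:3]:
        z={"lamp":.128,"rail_stop":.14}[t];print(t,r["location"],r["confidence"],atz(f,r["location"],z).round(3))
for p in([.569,-.277,.194],[.625,-.236,.14],[.637,-.156,.14],[.581,-.079,.14]):
    u=np.int32(proj(f,p));cv2.circle(im,tuple(u),4,(0,255,255),1)
cv2.imwrite("pics/w1.png",im)
E
```

```text
time: 3.08
ee_pos: [0.5686, -0.2775, 0.2763]
tcp_rot: [0.0, 0.951, 0.309, -0.001]
force: [-0.6, 0.8, -0.5]
width: 0.0916
grasp_force: 0.0
lamp [238.4, 282.5] 0.97 [ 0.461 -0.298  0.128]
lamp [281.4, 189.6] 0.84 [ 0.571 -0.276  0.128]
lamp [196.0, 212.8] 0.76 [ 0.501 -0.22   0.128]
rail_stop [101.8, 53.7] 0.75 [ 0.579 -0.081  0.14 ]
```

View pics/w1.png

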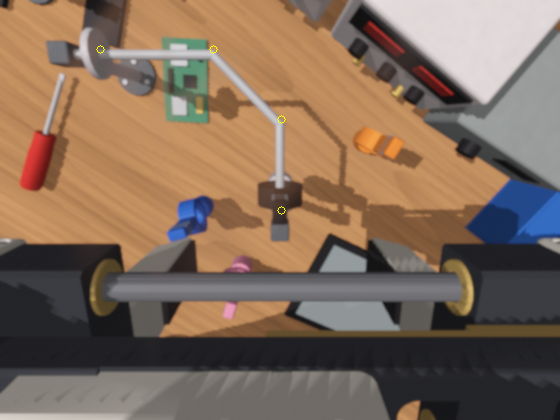

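The wrist view agrees with the model: corners, disc at (100,50) and tab at (281,210) all fall on the predicted circles. I'll descend, grip the tab and lift 12 mm.

```bash
python3 -m inch '[[0.5,0.1,0,-4,0],[0.5,0.1,0,-8,0],[0.5,0.1,0,-10.5,0],[0.5,0.1,0,-11.9,0],[0.5,0.1,0,-11.9,0],[0,0.1,0,-11.9,0],[0,0.1,0,-11.9,0],[0,0.1,0,-11.9,0],[0,0.1,0,-11.9,0]]' 25
```

```text
time: 4.35
ee_pos: [0.5699, -0.2755, 0.158]
tcp_rot: [0.0, 0.951, 0.311, 0.0]
force: [-0.3, -0.0, 2.2]
width: 0.0118
grasp_force: 25.0
```

```bash
python3 -m inch '[[0,0,0,0.6,0],[0,0,0,1.2,0],[0,1.2,0.9,1.2,0],[0,2.4,1.8,1.2,0],[0,3.6,2.6,1.2,0],[0,4.7,3.4,1.2,0],[0,5.0,3.6,1.2,0.13],[0,5.3,3.8,1.2,0.27],[0,5.5,4.0,1.2,0.39],[0,5.55,4.3,1.2,0.52],[0,5.6,4.6,1.2,0.65],[0,5.65,4.95,1.2,0.785]]' 25
```

```text
time: 5.85
ee_pos: [0.6267, -0.2255, 0.1695]
tcp_rot: [-0.0, 0.758, 0.652, -0.0]
force: [-0.2, -0.6, -1.6]
width: 0.0117
grasp_force: 25.0
```

```bash
python3 - <<'E'
from h import *
f=robot.grab_frame("scene");im=f["frame"][150:350,170:370,::-1]
g=robot.grab_frame("side");j=g["frame"][150:350,250:450,::-1]
cv2.imwrite("pics/m1.png",cv2.resize(np.hstack([im,j]),(800,400),interpolation=cv2.INTER_CUBIC))
E
```

```text
(no output)
```

View pics/m1.png

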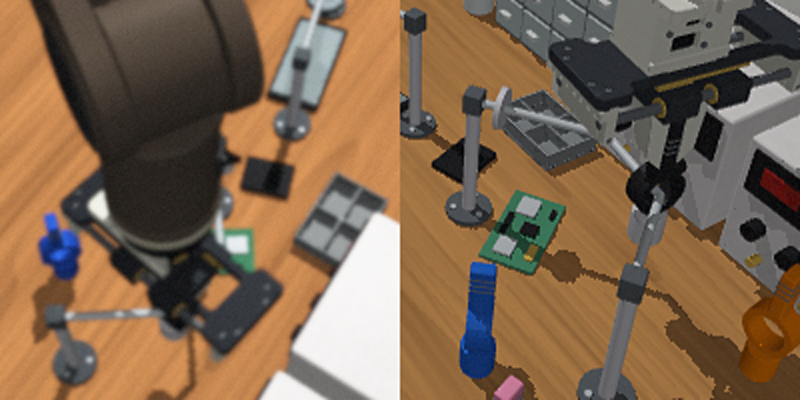

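The side view shows the ring past corner 1, with the rod inside the hole and only the lamp's weight on the wrist. Continuing along the middle leg and round corner 2.

```bash
python3 -m inch '[[0,0.2,1.5,0,0],[0,0.45,3.0,0,0],[0,0.7,4.5,0,0],[0,0.9,6.0,0,0],[0,0.95,6.3,0,0.13],[0,1.0,6.7,0,0.27],[0,1.05,7.0,0,0.39],[0,0.85,7.3,0,0.52],[0,0.65,7.55,0,0.65],[0,0.45,7.8,0,0.785],[0,0.45,7.8,0,0.785]]' 25
```

```text
time: 7.32
ee_pos: [0.6309, -0.1471, 0.1698]
tcp_rot: [-0.0, 0.453, 0.891, 0.0]
force: [0.1, -0.6, -0.7]
width: 0.0115
grasp_force: 25.0
```

```bash
python3 -m inch '[[0,-0.9,1.2,0,0],[0,-1.8,2.4,0,0],[0,-2.7,3.6,0,0],[0,-3.5,4.8,0,0],[0,-4.1,5.6,0,0],[0,-4.1,5.6,0,0]]' 25
python3 - <<'E'
from h import *
f=robot.grab_frame("side");g=robot.grab_frame("wrist")
for c,n in((f,"side"),(g,"wrist")):
    for t in("lamp","rail_stop"):
        for r in robot.spot_point(c,t)[:4]: print(n,t,r["location"],r["confidence"],atz(c,r["location"],.14).round(3))
j=f["frame"][150:300,240:390,::-1]
cv2.imwrite("pics/m2.png",cv2.resize(j,(600,600),interpolation=cv2.INTER_CUBIC))
E
```

```text
time: 8.07
ee_pos: [0.5895, -0.091, 0.1699]
tcp_rot: [-0.0, 0.452, 0.892, 0.0]
force: [0.5, -0.3, -1.5]
width: 0.0117
grasp_force: 25.0
side lamp [287.3, 312.1] 0.92 [ 0.423 -0.27   0.14 ]
side lamp [308.5, 204.3] 0.86 [ 0.588 -0.089  0.14 ]
side lamp [304.0, 368.8] 0.81 [ 0.394 -0.35   0.14 ]
side lamp [433.2, 315.8] 0.74 [ 0.591 -0.377  0.14 ]
side rail_stop [305.1, 204.5] 0.83 [ 0.582 -0.086  0.14 ]
wrist lamp [278.1, 240.9] 0.98 [ 0.589 -0.096  0.14 ]
wrist lamp [93.7, 225.8] 0.58 [ 0.49  -0.155  0.14 ]
wrist rail_stop [278.0, 213.8] 0.91 [ 0.579 -0.081  0.14 ]
```

View pics/m2.png

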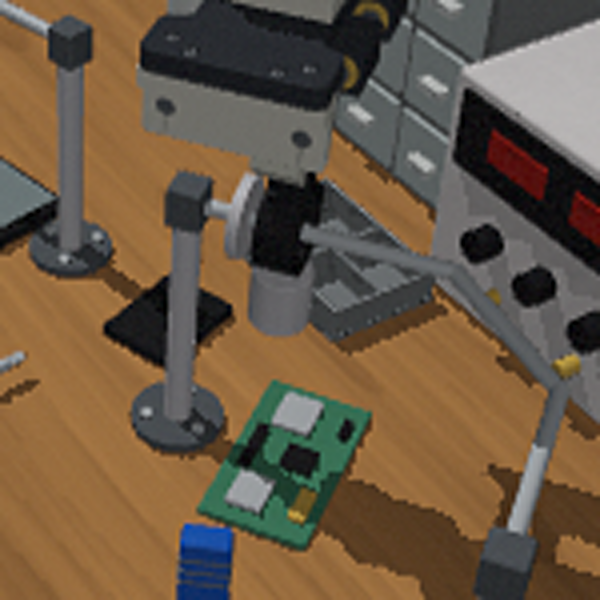

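The ring is almost at the disc, around (245,215) in the crop, with the rod through its hole and the lamp upright. I'll nudge 3 mm closer, lower it 12 mm onto the rod, release gently and rise.

```bash
python3 -m inch '[[0,-0.1,0.1,0,0],[0,-0.15,0.25,-0.4,0],[0,-0.15,0.25,-0.8,0],[0,-0.15,0.25,-1.1,0],[0,-0.15,0.25,-1.2,0],[0,-0.15,0.25,-1.2,0],[0,-0.15,0.25,-1.2,0]]' 5
python3 -m inch '[[0.1,0,0,0,0],[0.25,0,0,0,0],[0.45,0,0,0,0],[0.45,0,0,0,0],[0.45,0,0,0,0],[0.45,0,0,0,0]]'
```

```text
time: 9.25
ee_pos: [0.5883, -0.0894, 0.1579]
tcp_rot: [0.0, 0.453, 0.892, 0.0]
force: [-1.7, 0.2, 2.6]
width: 0.012
grasp_force: 5.0
time: 10.0
ee_pos: [0.5883, -0.0894, 0.1577]
tcp_rot: [0.0, 0.453, 0.892, 0.0]
force: [0.9, -0.2, 0.0]
width: 0.0413
grasp_force: 0.0
```

```bash
python3 -m inch '[[0.45,0,0,2,0],[0.45,0,0,5,0],[0.45,0,0,9,0],[0.45,0,0,13,0],[0.45,-3,0,15,0],[0.45,-8,0,15,0],[0.45,-12,0,15,0],[0.45,-12,0,15,0],[0.45,-12,0,15,0],[0.45,-12,0,15,0]]'
python3 - <<'E'
from h import *
for n in("side","wrist"):
    f=robot.grab_frame(n)
    for t,z in(("lamp",.128),("rail_stop",.14)):
        for r in robot.spot_point(f,t)[:4]: print(n,t,r["location"],r["confidence"],atz(f,r["location"],z).round(3))
    if n=="side":cv2.imwrite("pics/m3.png",cv2.resize(f["frame"][150:300,240:390,::-1],(600,600),interpolation=cv2.INTER_CUBIC))
E
```

```text
time: 11.25
ee_pos: [0.4693, -0.0893, 0.3076]
tcp_rot: [0.0, 0.453, 0.892, -0.0]
force: [0.8, -0.3, -0.1]
width: 0.0417
grasp_force: 0.0
side lamp [299.7, 370.9] 0.97 [ 0.393 -0.344  0.128]
side lamp [287.2, 310.5] 0.77 [ 0.43  -0.26   0.128]
side lamp [432.8, 313.0] 0.76 [ 0.604 -0.368  0.128]
side lamp [308.6, 213.3] 0.72 [ 0.583 -0.098  0.128]
side rail_stop [304.6, 203.3] 0.71 [ 0.584 -0.083  0.14 ]
wrist lamp [227.6, 246.2] 0.6 [ 0.459 -0.181  0.128]
wrist rail_stop [366.1, 241.8] 0.85 [ 0.578 -0.082  0.14 ]
```

View pics/m3.png

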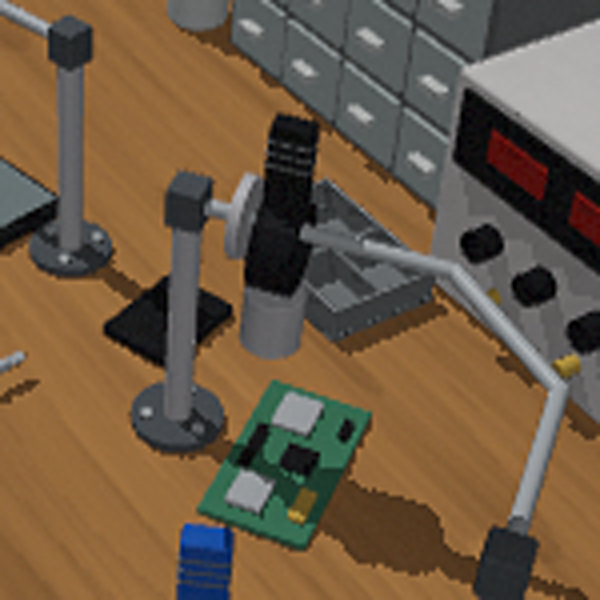

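The lamp hangs at the disc with a tiny gap and leans a little to the right at the top, so it may still be swinging. I'll let it settle and check for motion.

```bash
python3 -m inch '[[0.45,0,0,0,0],[0.45,0,0,0,0],[0.45,0,0,0,0],[0.45,0,0,0,0],[0.45,0,0,0,0],[0.45,0,0,0,0],[0.45,0,0,0,0],[0.45,0,0,0,0],[0.45,0,0,0,0],[0.45,0,0,0,0],[0.45,0,0,0,0],[0.45,0,0,0,0]]' >/dev/null
python3 -m inch '[[0.45,0,0,0,0],[0.45,0,0,0,0],[0.45,0,0,0,0],[0.45,0,0,0,0],[0.45,0,0,0,0],[0.45,0,0,0,0],[0.45,0,0,0,0],[0.45,0,0,0,0],[0.45,0,0,0,0],[0.45,0,0,0,0],[0.45,0,0,0,0],[0.45,0,0,0,0]]' |head -1
python3 - <<'E'
from h import *
p=None
for i in range(8):
    f=robot.grab_frame("side");a=f["frame"][170:250,290:330].astype(int)
    if p is not None: print(np.abs(a-p).mean().round(2),end=" ")
    p=a
g=robot.grab_frame("scene")
def best(f,t,q): return min((r["location"] for r in robot.spot_point(f,t)),key=lambda l:np.hypot(*(np.array(l)-proj(f,q))),default=None)
q=[.588,-.089,.128];a,b=best(f,"lamp",q),best(g,"lamp",q);print(a,b,tri([ray(f,a),ray(g,b)]) if b else "", proj(f,q),proj(g,q))
for r in robot.silhouettes(f,"lamp"):
    m=r["region"]
    if abs(r["location"][0]-308)<12 and abs(r["location"][1]-205)<25:
        ys,xs=np.nonzero(m);t=[ (y,xs[ys==y].mean().round(1)) for y in (ys.min()+3,ys.max()-6)]
        v=[proj(f,[.588,-.089,z]).round(1) for z in(.194,.07)];print(t,v)
cv2.imwrite("pics/m4.png",np.hstack([cv2.resize(c["frame"][y:y+100,x:x+100,::-1],(400,400),interpolation=cv2.INTER_CUBIC) for c,x,y in((f,260,160),(g,230,180))]))
E
```

```text
time: 14.55
1.62 1.67 1.66 1.63 1.65 1.67 1.71 [307.6, 209.7] [279.3, 243.4] [ 0.59012533 -0.0877765   0.12422947] [308.09060171 209.60954754] [278.23993179 241.44002453]
[(np.int64(182), np.float64(312.5)), (np.int64(233), np.float64(307.0))] [array([310.9, 179.8]), array([305.8, 233.3])]
```

View pics/m4.png

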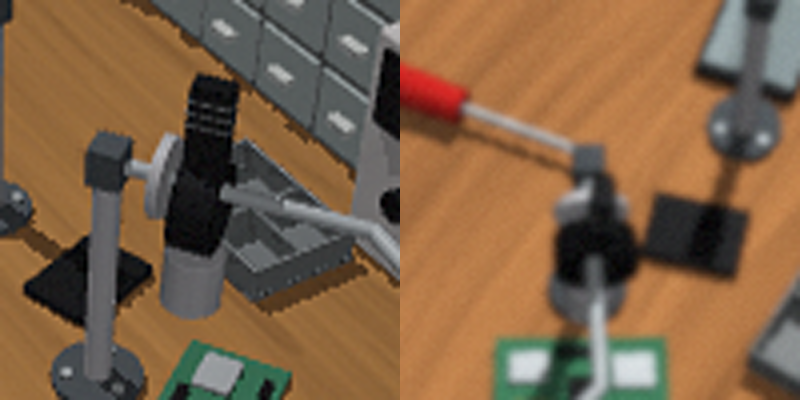

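The lamp is upright: its outline runs parallel to the projected vertical. It's also still, since frame differences are pure noise. The ring centre is about 13 mm from the disc face, and the robot is clear.

```bash
python3 -c "
from cell import robot
print(robot.sign_off())"
```

```text
the job is handed in; nothing more can be done
None
```

The job is handed in after about 15 s: the lamp hangs upright and still on the rod, its ring about 3 mm short of the disc stop by camera measurement, with the arm clear and the lens rod never approached; the hand-in gave no verdict.

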